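Pin the lever back onto the tart press

ROBOT

A 6-joint arm with a two-finger parallel gripper is mounted at the origin on the work surface. World frame = base frame: x ahead of the robot, y to its left, z up, the work surface at z = 0. Lengths are in m, angles in rad, forces in N, time in s.
With the tool pointing down it reaches from about 0.4 to 0.825 m from the base axis. Payload 7 kg.
Tool frame: the origin (TCP) lies at the centre of the arm's flange, where the gripper is bolted on; the fingertips stand 178 mm ahead of it and the grasp point (between the pads) lies ahead of it (tcp_to_grasp is the z of the grasp point in the tool frame, in m); z points along the fingers, x is the direction in which the jaws open and shut, and the axes are right-handed (so a half turn about z gives the same grasp; the last joint's range is limited). The gripper opens to 88 mm and grips with 3 to 60 N. Pads are 19 mm wide; open, the fingers measure 130 mm over their backs; the gripper's body (78 mm by 193 mm) begins 47 mm behind the grasp point.
Start: joints at [1.491, 0.359, 0.012, 0, -1.224, -0.288], TCP at [0.243, 0.63, 0.405] pointing down, gripper open.
Joint ranges: [-3.07, 3.07], [-1.43, 2.12], [-1.02, 1.25], [-3.03, 1.67], [-3.05, -0], [-3.03, 3.03]. Speed limits (rad/s): [2.39, 2.39, 3.01, 3.14, 3.14, 3.14].

INTERFACE

Orientations are given as [roll, pitch, yaw] about the fixed x, y, z axes, in that order (R = Rz(yaw) Ry(pitch) Rx(roll)).
In Python, from station import get_state, grab_frame, job_done, tcp_to_grasp gives the robot as it stands.
- The arm moves only by the tool drive_tool, never from a script. Its argument "moves" is a list of rows, each a list of 7 numbers: the shift along the tool's x, y, z in mm, then the turn, a rotation vector about the tool's x, y, z in degrees, then the closure, from -1 (fully open) to 1 (shut), so that 0 is half open. In form: [[dx, dy, dz, ax, ay, az, claw], ...]. A call has 1 to 12 rows; each row is the pose to reach, as a shift and turn from the pose commanded when the call began, along the tool's axes at that moment; what a row does not reach only later rows make up. A row lasts 1/8 s, in which the tool goes at most 62.5 mm and 10.7 degrees, less where a joint would pass 70% of its speed; a pose out of reach is approached as far as the arm can. A call with a gripper value outside its range is refused whole. The fingers move at their own pace and stop on an object; "grip_force" is the grip in N (left out, the last holds). Time passes only in rows, so rows that repeat a pose let the fingers close. It gives the time, the measured TCP pose, the force and the opening at its end, in the units of the state.
- get_state(): the state, without advancing time (a new reading comes with each control period).
- grab_frame(name): name is "scene" or "top" or "wrist"; returns a dict with "img" (420x560x3 uint8, red, green, blue), "range_z" (420x560 float32, m along the optical axis (not along the pixel's ray), 0 where there is no reading), "fovy" (degrees; the focal length in pixels is half the picture's height over the tangent of half this angle, whatever the lens; pixels are square), "cx", "cy" (the principal point, pixels), "rvec" (rotation vector, rad) and "tvec" (3), from world to camera coordinates, as OpenCV has them. Camera axes: x right, y down, z forward; pixel columns grow to the right and rows downward; lengths in m; the calibration is good to about 2 mm. A picture is of the moment at which its call begins.
- job_done(): hands the job in, once; it reports no verdict.
The state is a dict: "t": time; "q": joint angles; "qd": joint speeds; "joint_efforts": joint torques, N m; "eef_pos": TCP position; "ee_rot": TCP orientation; "force": force on the tool from outside, world axes, zero at the start; "moment": the same for the moment, N m; "width": finger opening in m.
Only numpy, scipy, OpenCV 4.12 (cv2) and the standard library are available. Lean on these libraries where they do the work, as an engineer would, in place of code of your own. Each camera call takes 0.05 s, during which the arm holds its last target. There are 200 camera calls.

TASK

The hand-lever tart press has been washed and its lever unpinned. Leave the die down in its mould and lower the lever gently until it just lands in the yoke, then push the red-handled pin in from the side away from the brass plunger, without forcing it, through both ears and the slot of the lever until its handle is fully home against the ear. Then raise the lever by its ball so that it lifts the die well clear of the mould and leave it so, without disturbing the other things on the bench.

Things in the scene. Friction and masses are not known exactly. Their poses are not given: they have to be found in the camera images.
- pin_grip (a point): Middle of the red flat handle of the loose pin, 26 mm wide (x), 40 mm long (y), 16 mm thick (z). The pin points to +y: the handle's end face (shoulder) is 20 mm ahead of this point. About 160 g. It lies flat on the white board, whose top is 15 mm above the bench. When home, this point is 37 mm in -y of the ram's axis.
- pin_tip (a point): Blunt tip of the pin, 72 mm ahead of the handle's middle, same axes: 5 mm across, opening by an 11 mm cone to 41 mm of 12 mm shank with a groove 30 mm from the shoulder. The brass spring plunger on top of the far (+y) ear rubs on the shank with 4 N, then drops into the groove when the pin is home. It stands 32 mm above the holes' axis; nothing else stands above the ears.
- ram_axis (a point): Point fixed to the press on the ram's upright axis, 160 mm above the bench. Axes: x from ball to pivot, z up, y along the yoke's holes. But the yoke is screwed onto the ram's stem and locked as it came: its holes may lie up to 8 mm above or below this point, and turned up to 0.1 rad either way about the upright axis. No reading tells it: it is found by eye or by feel.
- ram (a joint): Height (m) of the ram with its die and yoke above its lowest place; 0 = die down in the mould on its stop, at most 0.045. The die clears the mould's rim from 0.022. It weighs 0.4 kg and slides with 3 N of friction; unpinned it drops back by itself. The yoke is two steel ears, each 8 mm thick, 34 mm wide, 40 mm tall with a 13.5 mm hole in the middle, 18 mm apart.
- lever (a joint): Angle (rad) of the lever about its pivot: 0 = level, positive = ball raised; range -0.13 to 0.80. Stiff (0.75 N m of friction), it stays where it is left. It lands in the yoke at an angle between -0.095 and +0.05, depending on the yoke's height. With the pin in, the ram rises about 110 mm times the tangent of the angle, less the holes' height above the pivot's.
- pivot (a point): Fixed pivot of the lever on the press's column, 110 mm in +x from the ram's axis, 160 mm above the bench. Axes as the ram axis's. The column with its cheeks is 45 mm deep in x, 70 mm wide, its top 20 mm above the pivot. The outer faces of the ears are 17 mm to either side (y) of the lever's middle plane; the pin's hole starts at the -y one.
- eye (a point): Middle of the lever's slotted eye, 110 mm from the pivot: plate 14 mm thick, 36 mm long, 26 mm tall, slot 22 mm long, 14 mm high; it goes between the ears with 2 mm free each side. The rounded heel under it lands hard on the yoke's floor with the slot's middle still 2.5 mm lower than the holes' axis; the pin's cone then lifts the lever the last 1.5 mm (about 10 N) so that the heel runs free.
- ball (a point): Centre of the black ball, 32 mm in diameter, at the lever's end, 240 mm from the pivot. It can be gripped from above across y, or pushed. Moving the lever takes 2 to 4 N here while unpinned, about 8 N with the ram; a push here is felt 2.2 times as strongly at the yoke. Between ball and eye: 12 mm rod, then a 14 x 22 mm bar.
- cake_tin: Bystander: dark round tin, 170 mm wide, 45 mm high, origin under its centre. Leave it alone.
- tart_tins: Bystander: stack of aluminium tart tins, 80 mm wide, 42 mm high, origin under its centre. Leave it alone.
- mug: Bystander: steel mug, 72 mm wide, 80 mm high, origin under its centre. Leave it alone.
- spoon: Bystander: white measuring spoon, 160 mm long, lying on the bench, origin under its middle. Leave it alone.
There are look-alikes about, which are no part of the job. There is more than one size of the part that bears pin_grip; the job needs the smallest.

How it is judged:
By the outcome, as a careful person would: the job done as asked, in the order asked, and still so for the second after the job is handed in, with the robot touching nothing.
It also fails if it takes over 72 s, if anything falls off the work surface, if the arm or the gripper's body presses on something with over 40 N, if the wrist force passes 120 N, or if a joint passes its speed limit or range.

## Working session

There is one attempt and no reset: what is moved stays moved. The work goes in short steps, Python scripts to look and compute and a tool call to move; the robot and the scene stay as the last step left them, time stands still between calls to the robot, and variables do not carry over. Pictures are saved under pics/ and viewed, about 8 in all and at most 12, crops included, and the job is handed in when it is done.

Besides the shell and the picture viewer there is one more tool, called after "Emit:" in YAML: its name, and indented under it one key for each argument. drive_tool: Moves the arm, as the interface text tells. Its arguments: {"type":"object","properties":{"moves":{"type":"array"},"grip_force":{"type":"number"}},"required":["moves"]}

```bash
ls; mkdir -p pics; cat > h.py <<'E'
import numpy as np, cv2
from station import get_state, grab_frame, tcp_to_grasp
def cam(f):
    h=f["img"].shape[0]; fl=h/2/np.tan(np.radians(f["fovy"])/2)
    R=cv2.Rodrigues(np.array(f["rvec"],float))[0]; t=np.array(f["tvec"],float).ravel()
    return fl,f["cx"],f["cy"],R,t
def ray(f,u,v):
    fl,cx,cy,R,t=cam(f); d=R.T@np.array([(u-cx)/fl,(v-cy)/fl,1]); return -R.T@t,d
def onz(f,u,v,z):
    o,d=ray(f,u,v); return o+d*(z-o[2])/d[2]
def cloud(f):
    fl,cx,cy,R,t=cam(f); Z=f["range_z"]; v,u=np.indices(Z.shape)
    P=np.stack([(u-cx)/fl*Z,(v-cy)/fl*Z,Z],-1); return (P-t)@R
def proj(f,p):
    fl,cx,cy,R,t=cam(f); c=R@np.array(p)+t; return fl*c[0]/c[2]+cx, fl*c[1]/c[2]+cy
def save(f,n,box=None,s=1):
    im=f["img"][:,:,::-1]
    if box: im=im[box[1]:box[3],box[0]:box[2]]
    cv2.imwrite("pics/"+n,cv2.resize(im,None,fx=s,fy=s,interpolation=cv2.INTER_CUBIC))
E
python3 - <<'E'
from h import *
import pickle
fs={n:grab_frame(n) for n in("scene","top")}
pickle.dump(fs,open("f0.pkl","wb"))
im=np.vstack([fs[n]["img"] for n in fs])
for n in fs: save(fs[n],n+"0.png",s=1.4)
print(get_state(),tcp_to_grasp)
for n in fs: print(n,fs[n]["fovy"],ray(fs[n],280,210))
E
```

```text
pics
{'t': 0.1, 'q': array([ 1.49106379e+00,  3.59290920e-01,  1.11680950e-02, -2.74606719e-04,
       -1.22408719e+00, -2.88100128e-01]), 'qd': array([ 0.00172811, -0.00271649,  0.00131665,  0.00074404, -0.00019205,
       -0.00197843]), 'joint_efforts': array([-2.00586997e-03, -5.84160411e+01,  2.93750614e+01,  7.01549426e+00,
        1.01327710e-02, -5.57149258e-05]), 'eef_pos': array([0.24267301, 0.62969116, 0.40384571]), 'ee_rot': array([-3.14143847e+00, -1.42877593e-03, -1.93872260e+00]), 'force': array([-0.41112779,  0.28680288, -0.14281266]), 'moment': array([-0.01141537,  0.06532155,  0.02804265]), 'width': 0.08752221556786523} 0.1593
scene 42.76639210971761 (array([ 1.30610615, -0.24641304,  1.19207541]), array([-0.58151287,  0.15445621, -0.79878128]))
top 45.895464336123844 (array([ 0.27711173, -0.06563159,  1.38679341]), array([ 0.16268894,  0.01797812, -0.9867945 ]))
```

View pics/scene0.png

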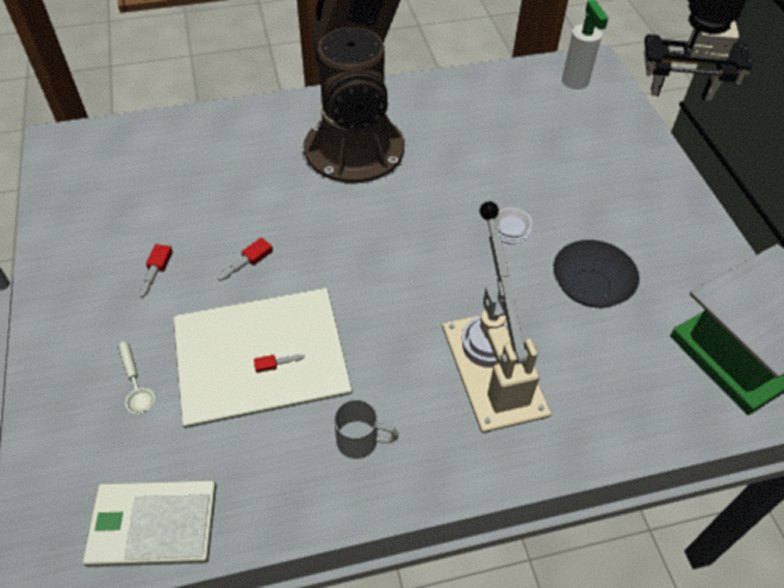

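View pics/top0.png

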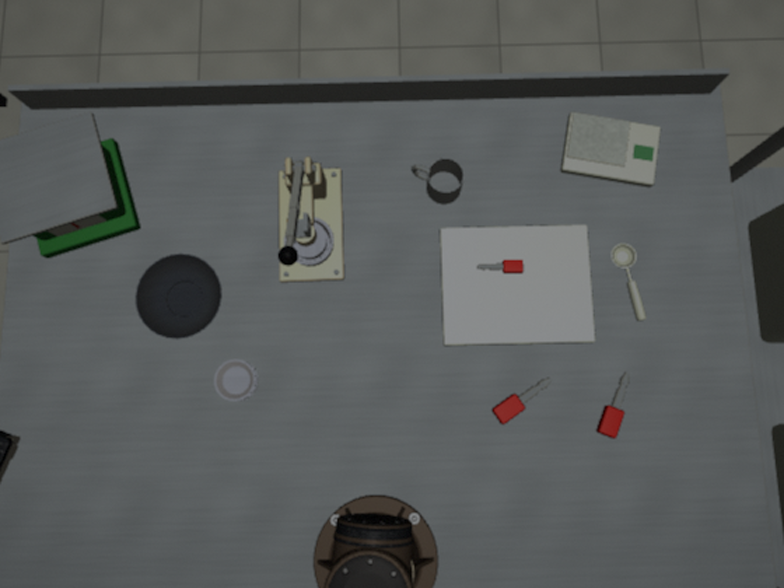

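The scene view shows three red-handled pins: one on the white board (265,363), two on the bench (258,250) and (160,257). The one on the board fits: it is the smallest and lies flat on the board pointing +y. The press is at (500,360) with its lever up and its ball at (489,210).

```bash
python3 - <<'E'
from h import *
import pickle
fs=pickle.load(open("f0.pkl","rb"))
for n,f in fs.items():
    P=cloud(f); hsv=cv2.cvtColor(f["img"],cv2.COLOR_RGB2HSV)
    red=((hsv[...,0]<8)|(hsv[...,0]>172))&(hsv[...,1]>150)&(hsv[...,2]>60)
    k,l,s,c=cv2.connectedComponentsWithStats(red.astype(np.uint8))
    for i in range(1,k):
        if s[i,4]>60:
            q=P[l==i]; q=q[q[:,2]>0.005]
            uv=np.argwhere(l==i)[:,::-1].astype(np.float32); r=cv2.minAreaRect(uv)
            zt=np.percentile(q[:,2],80)
            B=np.array([onz(f,*b,zt)[:2] for b in cv2.boxPoints(r)])
            print(n,c[i].round(1),s[i,4],"ztop",zt.round(4),"ctr",onz(f,*r[0],zt).round(4),"sides",np.linalg.norm(B[0]-B[1]).round(4),np.linalg.norm(B[1]-B[2]).round(4),"dirs",np.degrees(np.arctan2(*(B[1]-B[0])[::-1])).round(1))
# press baseplate & ball
f=fs["top"];P=cloud(f)
sub=P[100:205,190:255].reshape(-1,3)
for lo,hi in((.005,.03),(.15,.19),(.19,.23),(.23,.40)):
    q=sub[(sub[:,2]>lo)&(sub[:,2]<hi)]
    if len(q): print(lo,hi,len(q),q.min(0).round(3),q.max(0).round(3),q.mean(0).round(3))
q=sub[(sub[:,2]>.005)&(sub[:,2]<.03)]; r=cv2.minAreaRect(q[:,:2].astype(np.float32));print("plate",r,np.median(q[:,2]))
for n,f in fs.items():
    P=cloud(f); g=f["img"].max(-1)<25
    b=(slice(165,200),slice(190,220)) if n=="top" else (slice(140,162),slice(338,362))
    m=g[b]; q=P[b][m]; q=q[q[:,2]>.15]; print(n,len(q),q.mean(0) if len(q) else 0, np.argwhere(m).mean(0)[::-1]+[b[1].start,b[0].start])
t=np.hstack([cv2.resize(fs["scene"]["img"][240:275,160:230],None,fx=5,fy=5,interpolation=2),cv2.resize(fs["top"]["img"][170:205,330:400],None,fx=5,fy=5,interpolation=2)])
t2=np.hstack([cv2.resize(fs["scene"]["img"][140:310,310:400],(350,500)),cv2.resize(fs["top"]["img"][105:205,190:255],(350,400)).repeat(1,0)[:400]] ) if 0 else None
cv2.imwrite("pics/c1.png",t[:,:,::-1])
save(fs["scene"],"press.png",(310,140,400,310),3.5)
E
```

```text
scene [183.1 178.1] 190 ztop 0.0232 ctr [ 0.2823 -0.2632  0.0232] sides 0.0584 0.039 dirs 123.2
scene [113.1 182.5] 189 ztop 0.0227 ctr [ 0.2536 -0.4576  0.0227] sides 0.0648 0.0383 dirs 158.0
scene [189.  259.1] 131 ztop 0.0322 ctr [ 0.5603 -0.2828  0.0322] sides 0.0368 0.0265 dirs 90.4
top [365.9 189.9] 117 ztop 0.0326 ctr [ 0.5516 -0.2799  0.0326] sides 0.0362 0.0227 dirs -91.3
top [362.8 291.6] 267 ztop 0.0243 ctr [ 0.2738 -0.26    0.0243] sides 0.055 0.0349 dirs -56.5
top [436.1 300.8] 266 ztop 0.0242 ctr [ 0.2459 -0.4555  0.0242] sides 0.0544 0.035 dirs -22.5
0.005 0.03 1871 [0.529 0.03  0.005] [0.836 0.218 0.03 ] [0.638 0.11  0.019]
0.15 0.19 352 [0.591 0.094 0.15 ] [0.736 0.155 0.19 ] [0.689 0.119 0.174]
0.19 0.23 135 [0.594 0.106 0.19 ] [0.698 0.14  0.23 ] [0.657 0.12  0.208]
0.23 0.4 399 [0.506 0.105 0.23 ] [0.641 0.135 0.317] [0.562 0.119 0.28 ]
plate ((0.6820600032806396, 0.12466762959957123), (0.18815363943576813, 0.30711764097213745), 89.8769760131836) 0.019444899699276513
scene 97 [0.53264049 0.11655315 0.30683467] [348.81443299 150.20618557]
top 129 [0.51742399 0.11665284 0.32654004] [205.2248062  182.13953488]
```

View pics/c1.png

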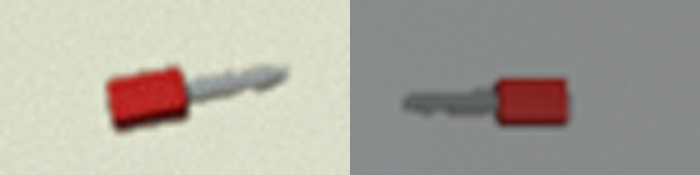

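Both crops show the small pin: red handle with a grey shank to +y, on the white board. It is confirmed as the right one, and it sits at about (0.555, -0.280). Next I'll look at the press from close by.

```bash
cat >> h.py <<'E'
from scipy.spatial.transform import Rotation as Ro
def plan(p,rpy):
    s=get_state(); R0=Ro.from_euler("xyz",s["ee_rot"]); R1=Ro.from_euler("xyz",rpy)
    d=R0.inv().apply(np.array(p)-s["eef_pos"])*1000; a=np.degrees((R0.inv()*R1).as_rotvec())
    print("shift",d.round(1),"turn",a.round(1),"rows",max(np.linalg.norm(d)/62.5,np.linalg.norm(a)/10.7).round(1),"t",s["t"])
E
python3 - <<'E'
from h import *
plan([.43,.12,.52],[np.pi,0,-np.pi/2])
E
```

```text
shift [ 408.4 -358.1 -115.5] turn [  0.   -0.1 -21.1] rows 8.9 t 0.1
```

Emit:
drive_tool:
  moves:
    - [41,-36,-40,0,0,-3,-1]
    - [86,-75,-75,0,0,-6,-1]
    - [131,-115,-105,0,0,-9,-1]
    - [177,-155,-116,0,0,-12,-1]
    - [223,-195,-116,0,0,-15,-1]
    - [268,-235,-116,0,0,-18,-1]
    - [314,-275,-116,0,0,-21,-1]
    - [360,-315,-116,0,0,-21,-1]
    - [400,-350,-116,0,0,-21,-1]
    - [408,-358,-116,0,0,-21,-1]
    - [408,-358,-116,0,0,-21,-1]

```text
t: 1.48
eef_pos: [0.4302, 0.1198, 0.5205]
ee_rot: [3.141, 0.0, -1.574]
force: [-0.0, 0.3, 0.7]
width: 0.0877
```

```bash
python3 - <<'E'
from h import *
import pickle
f=grab_frame("wrist"); pickle.dump(f,open("w1.pkl","wb")); save(f,"w1.png",s=1.4)
print(get_state()["eef_pos"],get_state()["ee_rot"],ray(f,280,210),f["fovy"])
E
```

```text
[0.43005601 0.12055373 0.52043703] [ 3.14119202e+00  8.13147746e-05 -1.57305011e+00] (array([0.50302055, 0.1189609 , 0.50013447]), array([-0.27165935,  0.00297609, -0.96239191])) 71.44897969801096
```

View pics/w1.png

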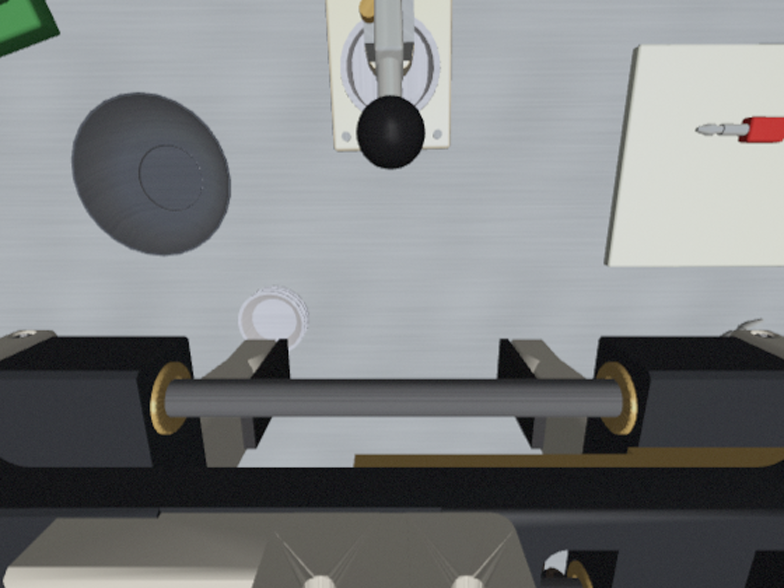

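The wrist view shows the ball at (391,132), the lever running up the image, the die ring behind it, and the brass plunger at (368,8), on the +y side as described. Now I'll measure the ball and move above the yoke for a look at the ears.

```bash
python3 - <<'E'
from h import *
import pickle
f=pickle.load(open("w1.pkl","rb")); P=cloud(f)
g=(f["img"].max(-1)<45); g[130:]=0;
k,l,s,c=cv2.connectedComponentsWithStats(g.astype(np.uint8))
i=l[94,279]; print(s[i],c[i])
q=P[l==i]; q=q[(q[:,2]>.2)]
A=np.c_[2*q,np.ones(len(q))]; x=np.linalg.lstsq(A,(q**2).sum(1),rcond=None)[0]; print("ball",x[:3],"r",np.sqrt(x[3]+x[:3]@x[:3]))
# plate edges
w=np.argwhere(abs(P[...,2]-np.median(P[60:70,245:250,2]))<.004)
hsv=cv2.cvtColor(f["img"],cv2.COLOR_RGB2HSV)
print(P[104,242],P[20,237],P[104,318],P[20,320], hsv[95,245])
for r in (20,50,80,100):
    row=P[r,:,2]; m=np.where((row>.008)&(row<.03))[0]; m=m[(m>220)&(m<335)]; print(r,P[r,m[0]].round(4),P[r,m[-1]].round(4))
plan([.515,.12,.56],[np.pi,0,-np.pi/2])
E
```

```text
[     0      0    560    420 233393] [279.50584636 210.39293809]
ball [0.51690606 0.11596069 0.38560335] r 0.09568686884258071
[0.53829636 0.17871939 0.02038802] [0.6530601  0.18176624 0.01843513] [0.53799791 0.06102311 0.02022299] [0.65250039 0.06168593 0.01922806] [101  11 179]
20 [0.6535 0.1877 0.0172] [0.6534 0.0584 0.0164]
50 [0.6141 0.1865 0.0179] [0.6135 0.0589 0.0191]
80 [0.5728 0.1851 0.0192] [0.5727 0.0572 0.0171]
100 [0.5444 0.1852 0.0167] [0.5441 0.0561 0.0165]
shift [  0.4 -84.9 -39.6] turn [ 0.   0.  -0.1] rows 1.5 t 1.525
```

Emit:
drive_tool:
  moves:
    - [0,-30,-50,0,0,0,-1]
    - [0,-80,-60,0,0,0,-1]
    - [0,-120,-60,0,0,0,-1]
    - [0,-140,-60,0,0,0,-1]
    - [0,-140,-60,0,0,0,-1]

```text
t: 2.15
eef_pos: [0.5713, 0.1223, 0.5788]
ee_rot: [3.139, -0.001, -1.571]
force: [0.3, 0.8, -0.6]
width: 0.0876
```

```bash
python3 - <<'E'
from h import *
import pickle
f=pickle.load(open("w1.pkl","rb")); P=cloud(f)
q=P[65:122,252:306].reshape(-1,3); q=q[(q[:,2]>.25)&(q[:,2]<.33)&(q[:,0]<.535)]
A=np.c_[2*q,np.ones(len(q))]; x=np.linalg.lstsq(A,(q**2).sum(1),rcond=None)[0]; print(len(q),"ball",x[:3],"r",np.sqrt(x[3]+x[:3]@x[:3]))
f=grab_frame("wrist"); pickle.dump(f,open("w2.pkl","wb")); save(f,"w2.png",s=1.4)
print(get_state()["eef_pos"],get_state()["ee_rot"])
E
```

```text
1958 ball [0.52301819 0.12032817 0.29852298] r 0.015558430181282406
[0.57041869 0.12197141 0.57946352] [ 3.13965825e+00 -8.60134155e-04 -1.57070619e+00]
```

View pics/w2.png

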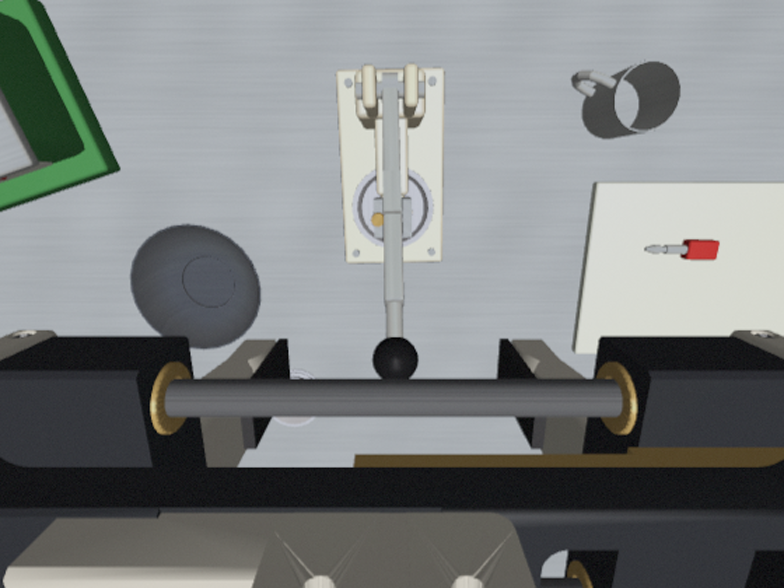

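The view shows the yoke ears on either side of the lever at about (393,212) and the plunger at (377,219). Next I'll fit the ears and the lever from the depth.

```bash
python3 - <<'E'
from h import *
import pickle
f=pickle.load(open("w2.pkl","rb")); P=cloud(f); Q=P[40:250,230:330].reshape(-1,3)
# lever bar: points within plane z line
z=.160+(.719-Q[:,0])*np.tan(.615)
L=Q[(abs(Q[:,2]-z-.013)<.015)&(Q[:,0]>.535)&(Q[:,0]<.69)&(abs(Q[:,1]-.12)<.012)]
print("lever",len(L),np.polyfit(L[:,0],L[:,1],1),np.polyfit(L[:,0],L[:,2],1),L[:,1].mean(),L[:,0].mean())
pl=Q[(Q[:,2]>.012)&(Q[:,2]<.025)&(abs(Q[:,1]-.12)<.07)]; print("plate",cv2.minAreaRect(pl[:,:2].astype(np.float32)),pl.min(0),pl.max(0))
E_=Q[(Q[:,2]>.14)&(Q[:,2]<.215)&(abs(Q[:,0]-.609)<.03)&(abs(Q[:,1]-.12)<.03)]
E_=E_[E_[:,2]<(.160+(.719-E_[:,0])*np.tan(.615)-.02)]
print(len(E_)); 
print(np.histogram(E_[:,2],np.arange(.14,.215,.005)))
T=E_[(E_[:,2]>.165)&(E_[:,2]<.195)]
for s in(1,-1):
    t=T[(T[:,1]-.121)*s>.004]; 
    if len(t)>5: print(s,len(t),t.mean(0),np.median(t[:,2]),t.min(0),t.max(0),cv2.minAreaRect(t[:,:2].astype(np.float32)))
cv2.imwrite("pics/yoke.png",cv2.resize(f["img"][130:180,245:315,::-1],None,fx=9,fy=9,interpolation=2))
for r in range(134,176,3): print(r,(P[r,258:300:3,2]*1000).astype(int))
E
```

```text
lever 2159 [0.02289734 0.10814813] [-0.67326477  0.66027437] 0.12198375012815603 0.604245667096464
plate ((0.6513957381248474, 0.12309442460536957), (0.23507803678512573, 0.13000382483005524), 1.1729743480682373) [0.53268908 0.05622748 0.01457745] [0.76908072 0.18988768 0.02498233]
408
(array([  0,   4,   1,   4,   9,   0,   4,  11,  11, 288,   2,  65,   9,
         0]), array([0.14 , 0.145, 0.15 , 0.155, 0.16 , 0.165, 0.17 , 0.175, 0.18 ,
       0.185, 0.19 , 0.195, 0.2  , 0.205, 0.21 ]))
1 123 [0.60951745 0.13493435 0.18667346] 0.18703620693317505 [0.59238786 0.13086231 0.17548448] [0.62560072 0.13943661 0.19468232] ((0.6088994145393372, 0.1350969523191452), (0.033256709575653076, 0.0078069595620036125), 1.7066726684570312)
-1 193 [0.60943954 0.10942517 0.18640124] 0.18702359275758745 [0.59232119 0.1055372  0.17228714] [0.62600044 0.11335096 0.18917572] ((0.6091731786727905, 0.10941041260957718), (0.03370470553636551, 0.007511769887059927), 0.8142663836479187)
134 [ 50  31  59  60 111 233 233 234 233 233 112 107  62  24]
137 [ 44  24  59  59 110 235 237 236 236 237 111  58  58  58]
140 [ 34  61  58  61  58 239 238 238 238 238 114  59  59  61]
143 [ 28  60  60 187 188 240 239 240 241 240 186 187  58  60]
146 [ 24  59  60 186 186 241 243 241 241 242 187 186  60  60]
149 [ 27  60  61 186 186 164 244 244 245 243 186 185  59  59]
152 [ 29  59  59 188 194 161 243 241 243 242 186 186  59  59]
155 [ 33  59  59 199 199 198 245 244 246 246 187 186  60  59]
158 [ 44  61  59 198 199 200 247 249 248 247 185 187  60  57]
161 [ 51  34  58 198 199 180 250 250 251 249 187 187  60  60]
164 [ 53  48  30 187 187 185 252 253 253 253 187 188  58  36]
167 [ 19  51  48 186 186 187 254 254 255 254 186 188  38  50]
170 [ 19  52  51  50  43  35 257 256 257 256  36  44  52  51]
173 [ 19  18  22  52  52  52 258 259 258 258  51  52  51  17]
```

View pics/yoke.png

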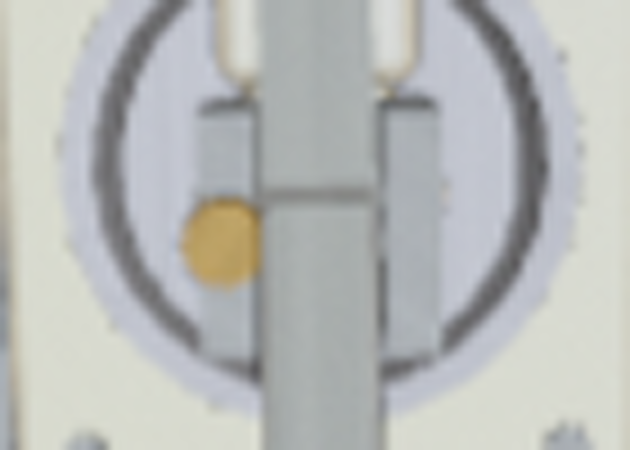

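Emit:
drive_tool:
  moves:
    - [2,25,5,0,0,0,1]
    - [2,48,20,0,0,0,1]
    - [2,48,40,0,0,0,1]
    - [2,48,60,0,0,0,1]
    - [2,48,76,0,0,0,1]
    - [2,48,82,0,0,0,1]
    - [2,48,82,0,0,0,1]
  grip_force: 25

```text
t: 3.08
eef_pos: [0.522, 0.1185, 0.4987]
ee_rot: [3.142, -0.0, -1.572]
force: [-0.2, 1.2, -0.2]
width: 0.0232
```

```bash
python3 - <<'E'
from h import *
s=get_state(); print(s["eef_pos"],s["ee_rot"],s["width"],s["force"])
p0=s["eef_pos"]
for th in (.615,.57,.52,.47,.42,.37,.32,.27,.22,.17,.13,.1,.08,.06,.05,.04,.03):
    b=np.array([.719-.24*np.cos(th),0,.160+.24*np.sin(th)+.016+.178]); print(th,((b-p0)*1000*[-1,1,-1]).round(1)[[0,2]])
E
```

```text
[0.52198051 0.11849589 0.49874759] [ 3.14156069e+00 -2.45921953e-04 -1.57164376e+00] 0.023234738581111115 [-0.17927747  1.16998334 -0.170538  ]
0.615 [-1.   6.3]
0.57 [ 5.  15.2]
0.52 [11.3 25.5]
0.47 [17.  36.1]
0.42 [22.1 46.9]
0.37 [26.7 58. ]
0.32 [30.8 69.3]
0.27 [34.3 80.7]
0.22 [37.2 92.4]
0.17 [ 39.5 104.1]
0.13 [ 41.  113.6]
0.1 [ 41.8 120.8]
0.08 [ 42.2 125.6]
0.06 [ 42.5 130.4]
0.05 [ 42.7 132.8]
0.04 [ 42.8 135.2]
0.03 [ 42.9 137.5]
```

Emit:
drive_tool:
  moves:
    - [-2,0,0,0,0,0,1]
    - [-2,0,2,0,0,0,1]
    - [-2,2,8,0,0,0,1]
    - [-2,6,15,0,0,0,1]
    - [-2,9,21,0,0,0,1]
    - [-2,12,28,0,0,0,1]
    - [-2,16,36,0,0,0,1]
    - [-2,20,43,0,0,0,1]
    - [-2,23,50,0,0,0,1]
    - [-2,26,58,0,0,0,1]
    - [-2,26,58,0,0,0,1]

```text
t: 4.45
eef_pos: [0.496, 0.1204, 0.4398]
ee_rot: [3.141, -0.0, -1.572]
force: [-0.2, 0.9, 0.6]
width: 0.0005
```

Emit:
drive_tool:
  moves:
    - [0,2,6,0,0,0,1]
    - [0,4,12,0,0,0,1]
    - [0,6,18,0,0,0,1]
    - [0,8,24,0,0,0,1]
    - [0,10,30,0,0,0,1]
    - [0,11,36,0,0,0,1]

```text
t: 5.2
eef_pos: [0.485, 0.1203, 0.4042]
ee_rot: [-3.142, -0.0, -1.572]
force: [-2.4, 0.2, 2.8]
width: 0.0004
```

```bash
python3 - <<'E'
from h import *
s=get_state();print(s["eef_pos"],s["force"])
f=grab_frame("scene"); P=cloud(f); 
import pickle; pickle.dump(f,open("s1.pkl","wb"))
g=f["img"].max(-1)<40
tip=np.array(s["eef_pos"])-[0,0,.178]
q=P[g]; q=q[(np.linalg.norm(q-(tip-[0,0,.016]),axis=1)<.04)]; print(tip,len(q),q.min(0),q.max(0),q.mean(0))
u,v=map(int,proj(f,tip)); save(f,"s1.png",(u-60,v-50,u+80,v+110),4)
E
```

```text
[0.48495682 0.12030671 0.40423879] [-2.40011756  0.19590324  2.80856679]
[0.48495682 0.12030671 0.22623879] 77 [0.48522965 0.10460332 0.20637633] [0.50242348 0.13049323 0.24843994] [0.49585305 0.11660324 0.22202322]
```

View pics/s1.png

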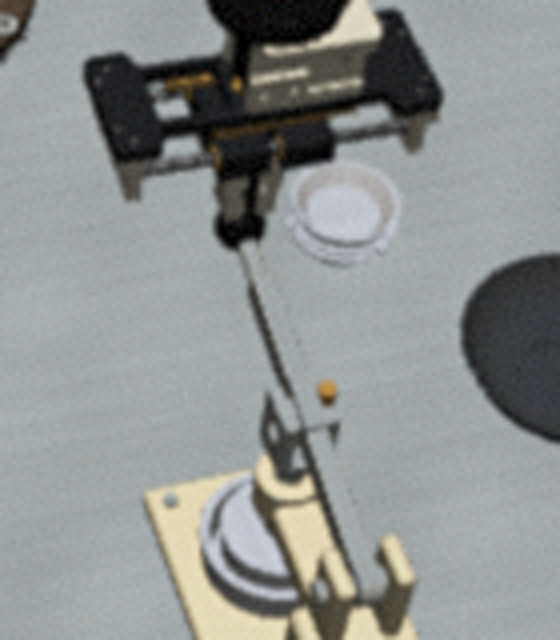

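The crop shows the closed fingertips on the ball at (240,228) and the lever coming down between the ears. I'll carry on gently.

Emit:
drive_tool:
  moves:
    - [0,1,5,0,0,0,1]
    - [0,2,10,0,0,0,1]
    - [0,3,15,0,0,0,1]
    - [0,4,20,0,0,0,1]
    - [0,5,24,0,0,0,1]
    - [0,5,28,0,0,0,1]
    - [0,5,30,0,0,0,1]

```text
t: 6.12
eef_pos: [0.48, 0.1203, 0.3743]
ee_rot: [3.141, -0.0, -1.572]
force: [-1.7, -0.2, 1.9]
width: 0.0005
```

Emit:
drive_tool:
  moves:
    - [0,0,1,0,0,0,1]
    - [0,0,2,0,0,0,1]
    - [0,0,3,0,0,0,1]

```text
t: 6.5
eef_pos: [0.4801, 0.1203, 0.3717]
ee_rot: [-3.141, 0.0, -1.572]
force: [-2.5, 0.1, 2.8]
width: 0.0001
```

Emit:
drive_tool:
  moves:
    - [0,0,1,0,0,0,1]
    - [0,0,2,0,0,0,1]

```text
t: 6.75
eef_pos: [0.4801, 0.1204, 0.3696]
ee_rot: [-3.142, 0.0, -1.572]
force: [-1.9, 0.2, 2.0]
width: 0.0005
```

Emit:
drive_tool:
  moves:
    - [0,0,1,0,0,0,1]
    - [0,0,2,0,0,0,1]

```text
t: 7.0
eef_pos: [0.4801, 0.1204, 0.3676]
ee_rot: [-3.142, 0.0, -1.572]
force: [-2.2, -1.1, 2.0]
width: 0.0006
```

Emit:
drive_tool:
  moves:
    - [0,0,1,0,0,0,1]
    - [0,0,1,0,0,0,1]

```text
t: 7.25
eef_pos: [0.4801, 0.1204, 0.3666]
ee_rot: [-3.142, 0.0, -1.572]
force: [0.5, 0.5, 1.4]
width: 0.0003
```

Emit:
drive_tool:
  moves:
    - [0,0,1,0,0,0,1]
    - [0,0,1,0,0,0,1]

```text
t: 7.5
eef_pos: [0.4801, 0.1203, 0.3656]
ee_rot: [-3.142, 0.0, -1.572]
force: [-1.2, -0.2, 1.3]
width: 0.0003
```

Emit:
drive_tool:
  moves:
    - [0,0,1,0,0,0,1]
    - [0,0,1,0,0,0,1]

```text
t: 7.75
eef_pos: [0.48, 0.1203, 0.3646]
ee_rot: [3.142, -0.0, -1.572]
force: [-1.4, -0.1, 1.8]
width: 0.0006
```

Emit:
drive_tool:
  moves:
    - [0,0,0.7,0,0,0,1]
    - [0,0,0.7,0,0,0,1]

```text
t: 8.0
eef_pos: [0.48, 0.1203, 0.3642]
ee_rot: [-3.141, 0.0, -1.572]
force: [-3.2, -0.2, 5.2]
width: 0.0005
```

Landed: the force jumped to 5 N, with the ball at z≈0.170 (θ≈0.042). That agrees with the hole axis at z≈0.167 seen by camera. Now for the pin.

Emit:
drive_tool:
  moves:
    - [0,0,-40,0,0,0,1]
    - [20,-5,-80,0,0,0,-1]
    - [60,-10,-100,0,0,10,-1]
    - [110,-20,-100,0,0,20,-1]
    - [160,-30,-100,0,0,30,-1]
    - [210,-40,-100,0,0,40,-1]
    - [260,-50,-90,0,0,50,-1]
    - [310,-60,-70,0,0,60,-1]
    - [350,-70,-50,0,0,70,-1]
    - [380,-76,-20,0,0,80,-1]
    - [390,-76,0,0,0,90,-1]
    - [390,-76,0,0,0,90,-1]

```text
t: 9.5
eef_pos: [0.5551, -0.2705, 0.3616]
ee_rot: [3.141, -0.004, 3.14]
force: [-1.7, -0.6, 0.7]
width: 0.0874
```

```bash
cat > pin.py <<'E'
from h import *
import pickle
f=grab_frame("wrist"); pickle.dump(f,open("w3.pkl","wb")); save(f,"w3.png",s=1.2)
s=get_state(); print(s["eef_pos"],s["ee_rot"])
P=cloud(f); hsv=cv2.cvtColor(f["img"],cv2.COLOR_RGB2HSV)
red=((hsv[...,0]<8)|(hsv[...,0]>172))&(hsv[...,1]>150)&(hsv[...,2]>60)
k,l,st,c=cv2.connectedComponentsWithStats(red.astype(np.uint8))
for i in range(1,k):
    if st[i,4]>200:
        q=P[l==i]; zt=np.percentile(q[:,2],70); q=q[abs(q[:,2]-zt)<.004]
        print(st[i],c[i],zt,cv2.minAreaRect(q[:,:2].astype(np.float32)),q.mean(0))
m=(P[...,2]>.018)&(P[...,2]<.032)&(abs(P[...,0]-.556)<.02)&(P[...,1]>-.258)&(P[...,1]<-.2)
q=P[m]; print("shank",len(q),q.min(0),q.max(0),np.polyfit(q[:,1],q[:,0],1))
b=P[(abs(P[...,0]-.6)<.02)&(abs(P[...,1]+.28)<.03)]; print("board z",np.median(b[:,2]))
E
python3 pin.py
```

```text
[ 0.55558445 -0.2700255   0.36332521] [ 3.14153573e+00 -1.49857083e-03 -3.13982437e+00]
[270 167  23  36 792] [280.93813131 184.59469697] 0.031052025272253102 ((0.5529298186302185, -0.2840213179588318), (0.037394508719444275, 0.02402505651116371), 89.31396484375) [ 0.5530747  -0.28437907  0.03056414]
[ 494  173   55   54 1808] [522.0204646 200.4800885] 0.022676640675239303 ((0.27536720037460327, -0.26365241408348083), (0.03606609255075455, 0.05368223786354065), 33.505611419677734) [ 0.27671864 -0.26417448  0.02224914]
shank 365 [ 0.54835183 -0.25786727  0.01837294] [ 0.55997863 -0.21080108  0.03060342] [0.00651414 0.55568216]
board z 0.2729795532319186
```

Emit:
drive_tool:
  moves:
    - [2,-14,40,0,0,0,-1]
    - [2,-14,90,0,0,0,-1]
    - [2,-14,130,0,0,0,-1]
    - [2,-14,155,0,0,0,-1]
    - [2,-14,165,0,0,0,-1]
    - [2,-14,168,0,0,0,-1]
    - [2,-14,168,0,0,0,-1]

```text
t: 10.42
eef_pos: [0.5542, -0.2837, 0.1973]
ee_rot: [-3.141, 0.002, -3.142]
force: [-0.2, -0.8, 0.9]
width: 0.0876
```

Emit:
drive_tool:
  moves:
    - [0,0,0,0,0,0,0.6]
    - [0,0,0,0,0,0,1]
    - [0,0,0,0,0,0,1]
    - [0,0,0,0,0,0,1]
    - [0,0,0,0,0,0,1]
    - [0,0,0,0,0,0,1]
    - [0,0,0,0,0,0,1]
    - [0,0,0,0,0,0,1]
  grip_force: 35

```text
t: 11.42
eef_pos: [0.5536, -0.2838, 0.1959]
ee_rot: [3.142, -0.0, 3.14]
force: [-0.2, -0.0, 0.6]
width: 0.0255
```

Emit:
drive_tool:
  moves:
    - [0,0,-20,0,0,0,1]
    - [0,0,-60,0,0,0,1]
    - [0,10,-115,0,0,0,1]
    - [-10,40,-160,0,0,0,1]
    - [-20,90,-170,0,0,0,1]
    - [-30,140,-170,0,0,0,1]
    - [-40,190,-170,0,0,0,1]
    - [-50,235,-160,0,0,0,1]
    - [-57,275,-152,0,0,-1,1]
    - [-57,295,-146,0,0,-1,1]
    - [-57,302,-144,0,0,-1,1]
    - [-57,302,-144,0,0,-1,1]

```text
t: 12.92
eef_pos: [0.6108, 0.0179, 0.3398]
ee_rot: [-3.141, -0.0, -3.125]
force: [-1.5, -0.8, -2.3]
width: 0.0257
```

```bash
python3 - <<'E'
from h import *
import pickle
f=grab_frame("wrist"); g=grab_frame("scene"); pickle.dump((f,g),open("w4.pkl","wb"))
s=get_state(); print(s["t"],s["eef_pos"],s["ee_rot"],s["width"],s["force"])
u,v=map(int,proj(g,[.609,.08,.167])); 
a=cv2.resize(f["img"],(560,420)); b=cv2.resize(g["img"][v-35:v+35,u-40:u+40],(480,420),interpolation=2)
im=np.hstack([a,b]); im=cv2.resize(im,None,fx=.76,fy=.76); cv2.imwrite("pics/w4.png",im[:,:,::-1])
P=cloud(f)
for n,lo,hi,y0,y1 in(("shank",.155,.178,.03,.10),("earN",.18,.192,.100,.118),("earF",.18,.192,.126,.143)):
    m=(P[...,2]>lo)&(P[...,2]<hi)&(P[...,1]>y0)&(P[...,1]<y1)&(abs(P[...,0]-.609)<.025); q=P[m]
    if len(q)>20: print(n,len(q),q.min(0).round(4),q.max(0).round(4),np.percentile(q[:,2],95).round(4),cv2.minAreaRect(q[:,:2].astype(np.float32)))
E
```

```text
13.025 [0.61086271 0.01728452 0.34023754] [-3.14147492e+00  1.80613555e-04 -3.12621931e+00] 0.02548501802802047 [-0.1047066  -0.26361771 -1.7493916 ]
shank 549 [0.599  0.0364 0.1665] [0.6206 0.0575 0.1749] 0.1736 ((0.6096670627593994, 0.046878524124622345), (0.021630041301250458, 0.021029122173786163), 0.7520495653152466)
```

View pics/w4.png

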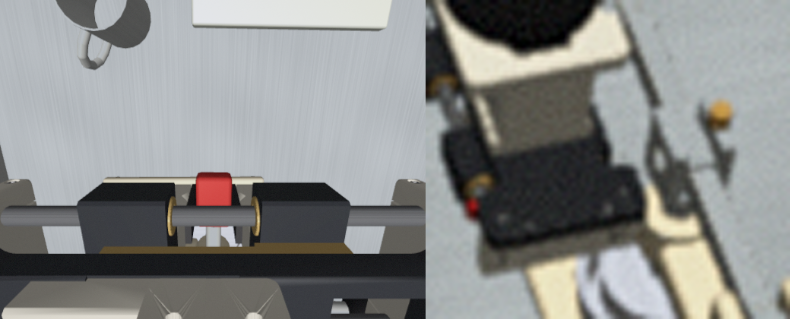

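The wrist view shows the red handle at (213,187) with the shank ahead of it. The scene crop shows the gripper beside the yoke and the -y ear clear ahead of it. I'll check the pin's attitude in the hand.

```bash
python3 - <<'E'
from h import *
import pickle
f,g=pickle.load(open("w4.pkl","rb")); P=cloud(f); hsv=cv2.cvtColor(f["img"],cv2.COLOR_RGB2HSV)
red=((hsv[...,0]<8)|(hsv[...,0]>172))&(hsv[...,1]>150)&(hsv[...,2]>60)
q=P[red]; q=q[(abs(q[:,0]-.61)<.03)&(q[:,2]>.15)]
t=q[q[:,2]>np.percentile(q[:,2],90)-.004]
print(len(t),t.min(0),t.max(0)); C=np.linalg.lstsq(np.c_[t[:,:2]-t[:,:2].mean(0),np.ones(len(t))],t[:,2],rcond=None)[0]; print("z=",C,t.mean(0),cv2.minAreaRect(t[:,:2].astype(np.float32)))
for y in np.arange(.036,.1,.004):
    m=(abs(P[...,1]-y)<.002)&(P[...,2]>.158)&(P[...,2]<.18)&(abs(P[...,0]-.611)<.008)&~red; r=P[m]
    if len(r)>4: print(y.round(3),len(r),r[:,0].min().round(4),r[:,0].max().round(4),np.percentile(r[:,2],90).round(4))
E
```

```text
1784 [ 0.5974632  -0.05559553  0.17127516] [0.62288454 0.02017214 0.31956393]
z= [ 0.01072641 -0.63041307  0.17489456] [0.61037978 0.00809649 0.17489456] ((0.6106294393539429, -0.017790839076042175), (0.025445925071835518, 0.07563324272632599), 0.7380387187004089)
0.036 28 0.603 0.6183 0.1745
0.04 99 0.6045 0.6156 0.1731
0.044 117 0.6043 0.6156 0.173
0.048 120 0.6042 0.6156 0.1728
0.052 111 0.6041 0.6156 0.173
0.056 64 0.6041 0.6155 0.1726
```

Emit:
drive_tool:
  moves:
    - [0,5,0,0,0,0,1]
    - [0,10,0,0,0,0,1]
    - [0,14,0,0,0,0,1]
    - [0,17,0,0,0,0,1]
    - [0,20,0,0,0,0,1]
    - [0,23,0,0,0,0,1]
    - [0,25,0,0,0,0,1]

```text
t: 13.9
eef_pos: [0.6105, 0.0434, 0.34]
ee_rot: [-3.142, 0.0, -3.125]
force: [-1.0, -0.5, -2.2]
width: 0.0256
```

Emit:
drive_tool:
  moves:
    - [0,2,0,0,0,0,1]
    - [0,4,0,0,0,0,1]
    - [0,4,0,0,0,0,1]

```text
t: 14.28
eef_pos: [0.6105, 0.0473, 0.3399]
ee_rot: [-3.142, -0.0, -3.125]
force: [-0.9, 0.4, -1.2]
width: 0.0257
```

Emit:
drive_tool:
  moves:
    - [0,2,0,0,0,0,1]
    - [0,3,0,0,0,0,1]
    - [0,3,0,0,0,0,1]

```text
t: 14.65
eef_pos: [0.6104, 0.0502, 0.3399]
ee_rot: [-3.142, -0.0, -3.125]
force: [0.1, 0.5, -1.4]
width: 0.0257
```

Emit:
drive_tool:
  moves:
    - [0,1.5,0,0,0,0,1]
    - [0,3,0,0,0,0,1]
    - [0,4,0,0,0,0,1]

```text
t: 15.02
eef_pos: [0.6102, 0.0538, 0.3398]
ee_rot: [-3.141, -0.001, -3.126]
force: [0.3, -5.0, -3.3]
width: 0.0259
```

Emit:
drive_tool:
  moves:
    - [0,1.5,0,0,0,0,1]
    - [0,3,0,0,0,0,1]
    - [0,4,0,0,0,0,1]

```text
t: 15.4
eef_pos: [0.6101, 0.0572, 0.3397]
ee_rot: [-3.14, -0.001, -3.126]
force: [0.9, -7.5, -4.2]
width: 0.0257
```

Emit:
drive_tool:
  moves:
    - [0,1.5,0,0,0,0,1]
    - [0,3,0,0,0,0,1]
    - [0,4,0,0,0,0,1]

```text
t: 15.78
eef_pos: [0.6101, 0.0614, 0.3398]
ee_rot: [-3.14, -0.001, -3.126]
force: [2.1, -10.0, -3.2]
width: 0.0259
```

Emit:
drive_tool:
  moves:
    - [0,1.5,0,0,0,0,1]
    - [0,3,0,0,0,0,1]
    - [0,4,0,0,0,0,1]

```text
t: 16.15
eef_pos: [0.6101, 0.065, 0.3399]
ee_rot: [-3.139, -0.001, -3.126]
force: [2.1, -9.6, -3.3]
width: 0.0255
```

Emit:
drive_tool:
  moves:
    - [0,1.5,0,0,0,0,1]
    - [0,3,0,0,0,0,1]
    - [0,4,0,0,0,0,1]

```text
t: 16.52
eef_pos: [0.6101, 0.069, 0.34]
ee_rot: [-3.139, -0.001, -3.126]
force: [2.5, -9.8, -3.3]
width: 0.0258
```

Emit:
drive_tool:
  moves:
    - [0,1.5,0,0,0,0,1]
    - [0,3,0,0,0,0,1]
    - [0,4,0,0,0,0,1]

```text
t: 16.9
eef_pos: [0.61, 0.0728, 0.3398]
ee_rot: [-3.139, -0.001, -3.126]
force: [2.5, -12.9, -5.4]
width: 0.0258
```

Emit:
drive_tool:
  moves:
    - [-0.4,1,0.4,0,0,0,1]
    - [-0.4,2,0.4,0,0,0,1]
    - [-0.4,3,0.4,0,0,0,1]

```text
t: 17.27
eef_pos: [0.6102, 0.075, 0.3396]
ee_rot: [-3.137, -0.002, -3.126]
force: [2.0, -15.1, -2.3]
width: 0.0252
```

Emit:
drive_tool:
  moves:
    - [0,1,0,0,0,0,1]
    - [0,2,0,0,0,0,1]
    - [0,3,0,0,0,0,1]

```text
t: 17.65
eef_pos: [0.6101, 0.0779, 0.3396]
ee_rot: [-3.137, -0.002, -3.126]
force: [1.3, -16.0, -2.5]
width: 0.0256
```

Emit:
drive_tool:
  moves:
    - [0,1,0,0,0,0,1]
    - [0,2,0,0,0,0,1]
    - [0,3,0,0,0,0,1]

```text
t: 18.02
eef_pos: [0.6101, 0.0809, 0.3396]
ee_rot: [-3.138, -0.002, -3.126]
force: [2.3, -14.8, -2.7]
width: 0.0256
```

Emit:
drive_tool:
  moves:
    - [0,1,0,0,0,0,1]
    - [0,2,0,0,0,0,1]
    - [0,2,0,0,0,0,1]

```text
t: 18.4
eef_pos: [0.6101, 0.0838, 0.3395]
ee_rot: [-3.139, -0.001, -3.126]
force: [1.0, -10.3, -2.7]
width: 0.0257
```

Emit:
drive_tool:
  moves:
    - [0,1,0,0,0,0,1]
    - [0,1.5,0,0,0,0,1]
    - [0,1.5,0,0,0,0,1]

```text
t: 18.77
eef_pos: [0.6101, 0.0853, 0.3396]
ee_rot: [-3.139, -0.001, -3.126]
force: [0.9, -10.9, -3.7]
width: 0.0254
```

Emit:
drive_tool:
  moves:
    - [0,0.7,0,0,0,0,1]
    - [0,1,0,0,0,0,1]
    - [0,1,0,0,0,0,1]

```text
t: 19.15
eef_pos: [0.6101, 0.0856, 0.3396]
ee_rot: [-3.138, -0.001, -3.126]
force: [2.1, -14.7, -2.5]
width: 0.0253
```

```bash
python3 - <<'E'
from h import *
import pickle
f=grab_frame("wrist"); g=grab_frame("scene"); s=get_state(); print(s["eef_pos"],s["force"])
pickle.dump((f,g),open("w5.pkl","wb"))
P=cloud(f); hsv=cv2.cvtColor(f["img"],cv2.COLOR_RGB2HSV)
red=((hsv[...,0]<8)|(hsv[...,0]>172))&(hsv[...,1]>150)&(hsv[...,2]>60)
q=P[red]; q=q[(abs(q[:,0]-.61)<.02)&(q[:,2]>.165)&(q[:,2]<.185)]; print(len(q),np.percentile(q,[1,99],axis=0), np.polyfit(q[:,1],q[:,2],1))
for y in np.arange(.086,.126,.002):
    m=(abs(P[...,1]-y)<.001)&(P[...,2]>.155)&(abs(P[...,0]-.611)<.008)&~red; r=P[m]
    if len(r)>4: print(y.round(3),len(r),np.percentile(r[:,2],[10,50,90]).round(4))
p=cloud(g); b=p[(p[...,2]>.19)&(p[...,2]<.206)&(abs(p[...,0]-.609)<.012)&(abs(p[...,1]-.136)<.01)]; print("plunger",len(b),np.percentile(b[:,2],95) if len(b) else 0)
h=cv2.cvtColor(g["img"],cv2.COLOR_RGB2HSV)
go=(h[...,0]>12)&(h[...,0]<28)&(h[...,1]>140); m=go&(abs(p[...,0]-.609)<.02)&(abs(p[...,1]-.136)<.02); print("brass px",m.sum(),np.percentile(p[m],[5,50,95],axis=0) if m.sum() else "")
f0=pickle.load(open("f0.pkl","rb"))["scene"];p=cloud(f0);h=cv2.cvtColor(f0["img"],cv2.COLOR_RGB2HSV)
go=(h[...,0]>12)&(h[...,0]<28)&(h[...,1]>140); m=go&(abs(p[...,0]-.609)<.02)&(abs(p[...,1]-.136)<.02); print("brass px0",m.sum(),np.percentile(p[m],[5,50,95],axis=0) if m.sum() else "")
E
```

```text
[0.61013632 0.0855745  0.33958334] [  2.12453113 -15.0192883   -3.19088867]
1963 [[0.59692168 0.06495703 0.16573162]
 [0.62202401 0.08620788 0.17569486]] [0.12967715 0.16391679]
0.104 189 [0.1738 0.1802 0.1864]
0.106 385 [0.1733 0.1818 0.1872]
0.108 100 [0.1862 0.1869 0.1876]
0.11 100 [0.1863 0.187  0.1876]
0.112 20 [0.1862 0.1868 0.187 ]
plunger 0 0
brass px 0 
brass px0 0
```

The handle's rear face is at y=0.065, so the shoulder is at 0.105, the outer face of the ear. The force rose again and motion stopped, which says the pin is home. I'll release it and back off upward.

Emit:
drive_tool:
  moves:
    - [0,0,0,0,0,0,0.3]
    - [0,0,0,0,0,0,0]
    - [0,0,0,0,0,0,-0.2]
    - [0,0,0,0,0,0,-0.2]
    - [0,0,-15,0,0,0,-0.2]
    - [0,0,-40,0,0,0,-0.2]
    - [0,-20,-90,0,0,0,-0.2]
    - [0,-70,-100,0,0,0,-0.2]
    - [0,-110,-100,0,0,0,-0.2]
    - [0,-110,-100,0,0,0,-0.2]

```text
t: 20.5
eef_pos: [0.6117, -0.0246, 0.4411]
ee_rot: [3.142, 0.002, -3.128]
force: [-0.1, 0.3, 0.1]
width: 0.0525
```

```bash
python3 - <<'E'
from h import *
import pickle
f=grab_frame("scene"); t=grab_frame("top"); w=grab_frame("wrist"); pickle.dump((f,t,w),open("s6.pkl","wb"))
s=get_state(); print(s["eef_pos"],s["width"],s["force"])
hs=[]
for n,g in(("scene",f),("top",t)):
    P=cloud(g); hsv=cv2.cvtColor(g["img"],cv2.COLOR_RGB2HSV)
    red=((hsv[...,0]<8)|(hsv[...,0]>172))&(hsv[...,1]>150)&(hsv[...,2]>50)
    q=P[red]; q=q[(abs(q[:,0]-.61)<.04)&(q[:,2]>.1)]; print(n,len(q),np.percentile(q,[2,50,98],axis=0).round(4) if len(q) else "")
    u,v=map(int,proj(g,[.609,.1,.167])); hs.append(cv2.resize(g["img"][v-35:v+35,u-35:u+35],(390,390),interpolation=2))
cv2.imwrite("pics/s6.png",np.hstack(hs)[:,:,::-1])
E
```

```text
[ 0.61198939 -0.02216141  0.44024981] 0.052552961164158446 [ 0.44865232  0.07421425 -0.55347073]
scene 162 [[0.6018 0.066  0.1668]
 [0.616  0.0843 0.1733]
 [0.6259 0.1032 0.1775]]
top 144 [[0.5967 0.0676 0.1691]
 [0.608  0.0856 0.1742]
 [0.6222 0.1035 0.1783]]
```

View pics/s6.png

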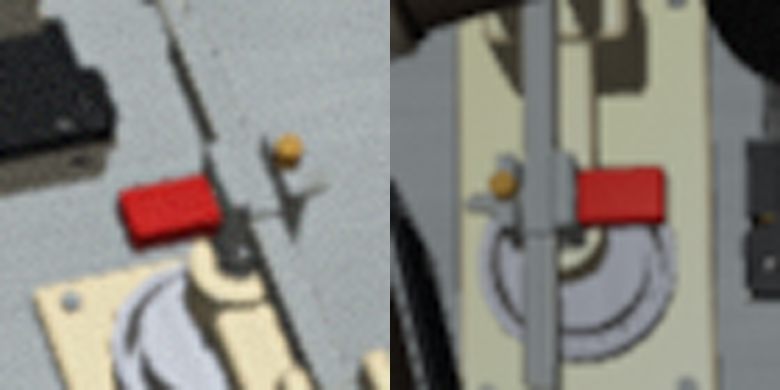

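The left crop shows the red handle flush against the ear at (215,200). The right crop shows the pin tip out past the far ear at (480,205), with the plunger at (503,185). I'll give the handle's rear a light push with shut fingers to confirm it is home.

Emit:
drive_tool:
  moves:
    - [2,10,0,0,0,0,1]
    - [2,20,20,0,0,0,1]
    - [2,30,60,0,0,0,1]
    - [2,40,95,0,0,0,1]
    - [2,50,105,0,0,0,1]
    - [2,60,105,0,0,0,1]
    - [2,68,105,0,0,0,1]
    - [2,72,105,0,0,0,1]
    - [2,72,105,0,0,0,1]

```text
t: 21.78
eef_pos: [0.6089, 0.0499, 0.3354]
ee_rot: [3.141, 0.001, -3.125]
force: [0.3, 0.2, -0.4]
width: 0.0005
```

Emit:
drive_tool:
  moves:
    - [0,2,0,0,0,0,1]
    - [0,3,0,0,0,0,1]
    - [0,3,0,0,0,0,1]

```text
t: 22.15
eef_pos: [0.6088, 0.0525, 0.3345]
ee_rot: [3.142, -0.0, -3.126]
force: [0.6, -0.1, -0.4]
width: 0.0003
```

Emit:
drive_tool:
  moves:
    - [0,1,0,0,0,0,1]
    - [0,2,0,0,0,0,1]
    - [0,2,0,0,0,0,1]

```text
t: 22.52
eef_pos: [0.6087, 0.0544, 0.3345]
ee_rot: [-3.141, -0.0, -3.125]
force: [0.2, -1.6, -0.1]
width: 0.0004
```

Emit:
drive_tool:
  moves:
    - [0,1,0,0,0,0,1]
    - [0,2,0,0,0,0,1]
    - [0,2,0,0,0,0,1]

```text
t: 22.9
eef_pos: [0.6087, 0.055, 0.3345]
ee_rot: [-3.139, -0.001, -3.126]
force: [2.0, -11.2, -1.3]
width: 0.0004
```

Emit:
drive_tool:
  moves:
    - [0,0.5,0,0,0,0,1]
    - [0,1,0,0,0,0,1]

```text
t: 23.15
eef_pos: [0.6087, 0.0554, 0.3346]
ee_rot: [-3.138, -0.001, -3.126]
force: [3.7, -15.3, -1.4]
width: 0.0002
```

```bash
python3 - <<'E'
from h import *
s=get_state(); print(s["eef_pos"],s["ee_rot"],s["force"])
# ball now: hole axis ~.167, slot lifted ; expected theta
th=np.arctan((.1662-.160)/.11); b=[.719-.24*np.cos(th),.1083+.0229*.479,.160+.24*np.sin(th)]; print(th,b)
plan([.479,.1193,.42],[np.pi,0,-np.pi/2])
E
```

```text
[0.60866678 0.05536558 0.33457953] [-3.13751084e+00 -1.40541620e-03 -3.12612833e+00] [  3.72966308 -15.34305728  -1.41192871]
0.05630406342410114 [np.float64(0.47938031721923163), 0.11926909999999999, np.float64(0.1735058366658251)]
shift [128.8  65.6 -85.5] turn [ -0.1  -0.2 -89.1] rows 8.3 t 23.15
```

Contact is solid: 15 N with no travel, so the pin is home. Now over to the ball.

Emit:
drive_tool:
  moves:
    - [0,-15,-5,0,0,0,1]
    - [10,-25,-50,0,0,0,1]
    - [30,-25,-100,0,0,-8,-1]
    - [55,-15,-120,0,0,-18,-1]
    - [80,0,-120,0,0,-28,-1]
    - [105,15,-120,0,0,-38,-1]
    - [120,30,-120,0,0,-48,-1]
    - [129,45,-120,0,0,-58,-1]
    - [129,60,-110,0,0,-68,-1]
    - [129,66,-100,0,0,-78,-1]
    - [129,66,-86,0,0,-89,-1]
    - [129,66,-86,0,0,-89,-1]

```text
t: 24.65
eef_pos: [0.4783, 0.1214, 0.4201]
ee_rot: [3.14, 0.0, -1.573]
force: [0.0, 0.5, 0.5]
width: 0.0871
```

```bash
python3 - <<'E'
from h import *
f=grab_frame("scene"); s=get_state(); print(s["eef_pos"],s["ee_rot"],s["width"])
P=cloud(f); q=P[f["img"].max(-1)<45]; q=q[(np.linalg.norm(q-[.479,.119,.173],axis=1)<.028)]
A=np.c_[2*q,np.ones(len(q))]; x=np.linalg.lstsq(A,(q**2).sum(1),rcond=None)[0]; print(len(q),"ball",x[:3],"r",np.sqrt(x[3]+x[:3]@x[:3]),q.mean(0))
plan([.479,.1193,.334],[np.pi,0,-np.pi/2])
E
```

```text
[0.47860049 0.12147874 0.42083219] [ 3.14151180e+00  3.06163084e-04 -1.57553647e+00] 0.08713990909162685
83 ball [0.48531852 0.11760861 0.17632736] r 0.011103043691540769 [0.48715947 0.11615354 0.18026298]
shift [ 2.2 -0.4 86.8] turn [ 0.   0.  -0.3] rows 1.4 t 24.7
```

Emit:
drive_tool:
  moves:
    - [2,0,30,0,0,0,-1]
    - [2,0,60,0,0,0,-1]
    - [2,0,80,0,0,0,-1]
    - [2,0,86,0,0,0,-1]
    - [2,0,86,0,0,0,0.3]
    - [2,0,86,0,0,0,1]
    - [2,0,86,0,0,0,1]
    - [2,0,86,0,0,0,1]
    - [2,0,86,0,0,0,1]
    - [2,0,86,0,0,0,1]
    - [2,0,86,0,0,0,1]
    - [2,0,86,0,0,0,1]
  grip_force: 30

```text
t: 26.2
eef_pos: [0.4787, 0.1198, 0.3346]
ee_rot: [-3.142, 0.0, -1.572]
force: [-1.7, 2.9, -0.3]
width: 0.0302
```

Emit:
drive_tool:
  moves:
    - [0,0,-5,0,0,0,1]
    - [0,-1,-10,0,0,0,1]
    - [0,-1.5,-16,0,0,0,1]
    - [0,-2.5,-22,0,0,0,1]
    - [0,-2.5,-22,0,0,0,1]

```text
t: 26.82
eef_pos: [0.4809, 0.1197, 0.3568]
ee_rot: [3.141, 0.0, -1.572]
force: [-2.4, 5.5, -1.5]
width: 0.0305
```

Emit:
drive_tool:
  moves:
    - [0,-1,-6,0,0,0,1]
    - [0,-2,-12,0,0,0,1]
    - [0,-3.5,-18,0,0,0,1]
    - [0,-4.5,-24,0,0,0,1]
    - [0,-6,-29,0,0,0,1]
    - [0,-7.5,-35,0,0,0,1]
    - [0,-9.5,-41,0,0,0,1]
    - [0,-11.5,-46,0,0,0,1]
    - [0,-13.5,-51,0,0,0,1]
    - [0,-13.5,-51,0,0,0,1]

```text
t: 28.08
eef_pos: [0.4938, 0.1198, 0.4068]
ee_rot: [3.138, 0.001, -1.572]
force: [-5.3, 6.6, -6.4]
width: 0.03
```

```bash
cat > ch.py <<'E'
from h import *
import pickle,sys
f=grab_frame("scene"); t=grab_frame("top"); pickle.dump((f,t),open("s7.pkl","wb"))
s=get_state(); print(s["t"],s["eef_pos"],s["width"],s["force"])
for n,g in(("scene",f),("top",t)):
    P=cloud(g); hsv=cv2.cvtColor(g["img"],cv2.COLOR_RGB2HSV)
    red=((hsv[...,0]<8)|(hsv[...,0]>172))&(hsv[...,1]>150)&(hsv[...,2]>50)
    q=P[red]; q=q[(abs(q[:,0]-.61)<.04)&(q[:,2]>.1)]; print(n,len(q),np.percentile(q,[2,50,98],axis=0).round(4) if len(q) else "")
u,v=map(int,proj(f,[.58,.12,.2])); save(f,sys.argv[1],(u-80,v-80,u+80,v+80),3.5)
E
python3 ch.py s7.png
```

```text
28.175 [0.49371207 0.11982746 0.40679703] 0.030544263608854143 [-3.45751935  7.08130051 -6.03577696]
scene 168 [[0.6022 0.0652 0.1965]
 [0.6179 0.0843 0.2039]
 [0.6264 0.1028 0.2095]]
top 155 [[0.5973 0.0669 0.1986]
 [0.6089 0.0865 0.2043]
 [0.6198 0.1044 0.2093]]
```

Emit:
drive_tool:
  moves:
    - [-0.5,-1.5,-4,0,0,0,1]
    - [-1,-3,-8,0,0,0,1]
    - [-1,-3.5,-10,0,0,0,1]
    - [-1,-3.5,-10,0,0,0,1]
    - [-1,-3.5,-10,0,0,0,0.3]
    - [-1,-3.5,-10,0,0,0,-0.3]
    - [-1,-3.5,-10,0,0,0,-0.8]
    - [-1,-3.5,-10,0,0,0,-0.8]

```text
t: 29.18
eef_pos: [0.4986, 0.1204, 0.4186]
ee_rot: [-3.139, 0.0, -1.572]
force: [-0.0, -0.8, 0.2]
width: 0.055
```

Emit:
drive_tool:
  moves:
    - [0,0,-10,0,0,0,-0.8]
    - [0,0,-30,0,0,0,-0.8]
    - [0,10,-70,0,0,0,-0.8]
    - [0,50,-90,0,0,0,-0.8]
    - [0,60,-90,0,0,0,-0.8]
    - [0,60,-90,0,0,0,-0.8]
    - [0,60,-90,0,0,0,-0.8]

```text
t: 30.05
eef_pos: [0.4386, 0.1207, 0.5071]
ee_rot: [3.141, -0.001, -1.572]
force: [0.8, 0.3, 0.0]
width: 0.079
```

```bash
python3 ch.py s8.png; python3 - <<'E'
import pickle
from h import *
a=pickle.load(open("f0.pkl","rb")); f,t=pickle.load(open("s7.pkl","rb"))
d=np.abs(a["top"]["img"].astype(int)-t["img"]).max(-1)>40
k,l,s,c=cv2.connectedComponentsWithStats(d.astype(np.uint8))
print([(c[i].round().tolist(),int(s[i,4])) for i in range(1,k) if s[i,4]>15])
E
```

```text
30.15 [0.43876143 0.12073565 0.50683858] 0.07901503121203958 [-0.30773491  0.74389161 -0.41419928]
scene 169 [[0.6016 0.0658 0.2019]
 [0.6173 0.0844 0.209 ]
 [0.6267 0.1028 0.2146]]
top 158 [[0.5984 0.0664 0.2051]
 [0.6101 0.0857 0.2102]
 [0.6209 0.1044 0.2164]]
[([214.0, 140.0], 31), ([109.0, 290.0], 29565), ([225.0, 157.0], 214), ([204.0, 154.0], 22), ([226.0, 181.0], 38), ([361.0, 190.0], 236), ([102.0, 216.0], 53), ([2.0, 310.0], 16), ([3.0, 328.0], 140), ([255.0, 368.0], 19), ([243.0, 374.0], 76), ([250.0, 386.0], 53), ([302.0, 391.0], 69), ([309.0, 408.0], 96), ([223.0, 417.0], 37)]
```

View pics/s8.png

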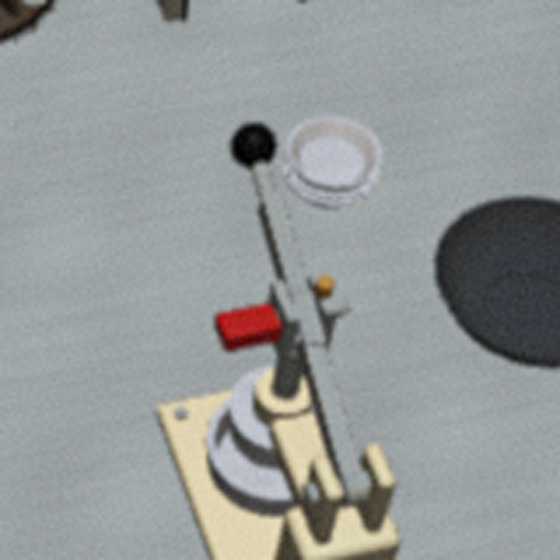

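The crop shows the lever up and free of the gripper, the pin in with its handle at (250,325) against the ear, and the die lifted out of the mould. Handing in.

```bash
python3 -c "
from station import job_done,get_state
print(job_done())"
```

```text
the job is handed in; nothing more can be done
None
```

The press is pinned, the lever is up, and the job was handed in after about 30 s of the 72 s allowed. No verdict was reported.

- **Lever:** I pushed it down gently by its ball with shut fingers until it landed. The force rose to about 5 N at an angle of about 0.042 rad. That agreed with the hole height seen by camera, about 0.167 m.
- **Pin:** I took the small red pin from the white board and slid it in from the -y side, with 10 to 16 N of resistance. The resistance fell from 15 to 10 N just before home, which fits the plunger dropping into its groove, though I could not see that directly. With the fingers pushing on the handle's rear, 15 N moved it no further. Its shoulder measured level with the ear's outer face.
- **Raising:** I raised the lever by its ball and let go. The pin then stood about 36 mm higher than before, so the die is well past the 22 mm it needs to clear the rim, and it stayed there.
- **Other things on the bench:** the last scene crop shows the cake tin and tart tins where they were. A before-and-after comparison of the overhead pictures showed no clear change at the mug or spoon. The arm's own movement covers part of that picture, so that check is only partial.

The one oddity was about 7 N of sideways force while the ball was gripped; I eased it off before letting go, and the lever did not shift afterwards.

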